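Tare, fill and store a hardware kit on the bag-maker's counting scale

ROBOT

A 7-joint arm with a two-finger parallel gripper is mounted at the origin on the work surface. World frame = base frame: x ahead of the robot, y to its left, z up, the work surface at z = 0. Lengths are in m, angles in degrees, forces in N, time in s.
With the tool pointing down it reaches from about 0.425 to 0.95 m from the base axis. Payload 4.7 kg.
Tool frame: the origin (TCP) lies on the mounting face of the last link; the fingertips stand 173 mm ahead of it and the grasp point (between the pads) lies 155 mm ahead of it; z points along the fingers, y is the direction in which the jaws open and shut (so a half turn about z gives the same grasp; the last joint's range is limited). The gripper opens to 85 mm and grips with 20 to 120 N. Pads are 22 mm wide; open, the fingers measure 114 mm over their backs; the gripper's body (76 mm by 85 mm) begins 54 mm behind the grasp point. The pads swing forward as they close: fully open they stand 13 mm farther back than shut.
Start: joints at [63.146, 26.849, -2.785, 87.806, 1.381, 65.374, -4.715], TCP at [0.287, -0.611, 0.405] pointing down, gripper open.
Joint ranges: [-148.3, 148.3], [-19.14, 114.17], [-79.39, 73.82], [5.75, 140.21], [-59.74, 239.74], [12.07, 113.84], [-152.46, 152.46]. Speed limits (degrees/s): [147.25, 147.25, 180, 180, 180, 180, 180].

INTERFACE

Orientations are given as a 3x3 rotation matrix whose columns are the frame's x, y, z axes.
In Python, from plant import bot gives the robot as it stands. Calls block until the motion is done:
- bot.move_ptp(position, orientation): joint-space move of the TCP to a pose.
- bot.move_straight(position, velocity=0.15, attitude=None): straight line of the TCP; attitude=None keeps the orientation; velocity is the mean speed in m/s.
- bot.movej(angles): joint-space move.
- bot.gripper_open() and bot.grasp(): open the fingers fully, or close them until they stop; the grip force is fixed at half the most.
- bot.pause(seconds).
- bot.ik(position, orientation): joint angles nearest the present ones, or None.
- bot.get_state(): the state.
- bot.grab_frame(name): name is "scene" or "top"; returns a dict with "color" (480x640x3 uint8, red, green, blue), "depth" (480x640 float32, m along the optical axis (not along the pixel's ray), 0 where there is no reading), "intrinsics" (3x3 intrinsics, pixels), "xyz" and "attitude" of the camera in the world. Camera axes: x right, y up, looking along -z (the intrinsics and any distortion apply to the point x, -y, -z); pixel columns grow to the right and rows downward; lengths in m; the calibration is good to about 2 mm. A picture is of the moment at which its call begins.
A pose or a line that the arm cannot do raises bot.Unreachable and nothing moves.
- bot.hand_in(): hands the job in, once; it reports no verdict.
The state is a dict: "clock": time; "joints": joint angles; "dq": joint speeds; "joint_efforts": joint torques, N m; "tool_pos": TCP position; "tcp_rot": TCP orientation; "wrist_force": force on the tool from outside, world axes, zero at the start; "torque": the same for the moment, N m; "grip_width": finger opening in m.
Only numpy, scipy, OpenCV 4.12 (cv2) and the standard library are available. Lean on these libraries where they do the work, as an engineer would, in place of code of your own. Each camera call takes 0.05 s, during which the arm holds its last target.

TASK

Set the empty aluminium kit dish centred on the pan of the bench scale and tare it by pressing the recessed green button fully down with the tip of the stylus, before any part is in the dish. Then gently lay every brass turn-lock that is on the bench flat in the dish, key bar up and not on top of one another, and, with all of them in and the dish still centred, store the weight by pressing the recessed blue button fully down with the stylus in the same way. Finish with the stylus hanging upright in its wooden stand and the full dish still centred; press one button at a time, do not push the pan down to its stop, and leave the glue bottle and thread spools alone.

Things in the scene. Friction and masses are not known exactly. Their poses are not given: they have to be found in the camera images.
- scale: white bench scale, fixed to the bench, 240 x 180 mm. Origin on the bench under the pan centre; its -x side carries the control console (70 mm deep in x, 180 mm wide, top at z = 45 mm, centre at x = -120 mm) with a dark blank display between a green button (y = +45 mm) and a blue button (y = -45 mm)
- pan_center (a point): centre of the top face of the scale's square steel pan (150 x 150 mm), 60 mm above the bench when empty; it moves with the pan, axes as the scale's
- pan (a joint): how far the pan is pressed down (m): 0 empty, stop at 0.012; spring about 1200 N/m (the dish alone sinks it about 1 mm, with four locks about 4 mm)
- tare_mouth (a point): centre of the mouth of the round recess of the green tare button, flush with the console top; mouth 14 mm across. The green cap (12 mm across) lies 8 mm below the mouth, too deep and narrow for a gripper finger, and is pressed straight down. A green tab lies beside the mouth towards the pan
- tare (a joint): green tare button travel (m): 0 up, 0.005 fully down; springs back; about 4 N fully down
- store_mouth (a point): centre of the mouth of the identical recess of the blue store button (blue cap 8 mm below, blue tab beside it)
- store (a joint): blue store button travel (m): 0 up, 0.005 fully down; springs back; about 4 N fully down
- stylus: upright stylus, 50 g: square orange handle 16 x 16 mm, from 6 to 66 mm above the origin; brass collar 30 mm across and 6 mm thick whose underside centre is the origin; below it a steel pin 7 mm across whose tip is 45 mm below the origin. z up along the handle, x and y square to the handle's faces. Hangs at the start by its collar in the stand's hole
- stand_hole (a point): centre of the mouth of the hole (20 mm across, right through the 12 mm thick top) in the wooden stylus stand, 70 x 70 mm, top 70 mm above the bench, fixed. The stylus hangs here with its collar flat on the top
- dish: shallow aluminium kit dish, 118 x 110 mm (x, y), rim 14 mm high, walls and floor 3 mm, 150 g; a black square grip post 14 x 14 mm stands in its middle, top 49 mm above the origin. Origin at the centre of the underside, z up. Starts on the bench. May be knocked aside
- lock1: a small cast brass turn-lock: base plate 40 x 24 mm (x, y), 8 mm thick, and on its middle a key bar 26 mm long (along its x), 10 mm wide (y), 18 mm tall, so 26 mm tall in all; about 80 g. Origin at the centre of the underside, z up. Starts lying flat, key bar up, on the green cutting mat (3 mm thick). Two to four of the four locks are present. May be knocked aside
- lock2: a small cast brass turn-lock: base plate 40 x 24 mm (x, y), 8 mm thick, and on its middle a key bar 26 mm long (along its x), 10 mm wide (y), 18 mm tall, so 26 mm tall in all; about 80 g. Origin at the centre of the underside, z up. Starts lying flat, key bar up, on the green cutting mat (3 mm thick). Two to four of the four locks are present. May be knocked aside
- lock3: a small cast brass turn-lock: base plate 40 x 24 mm (x, y), 8 mm thick, and on its middle a key bar 26 mm long (along its x), 10 mm wide (y), 18 mm tall, so 26 mm tall in all; about 80 g. Origin at the centre of the underside, z up. Starts lying flat, key bar up, on the green cutting mat (3 mm thick). Two to four of the four locks are present. May be knocked aside
- lock4: a small cast brass turn-lock: base plate 40 x 24 mm (x, y), 8 mm thick, and on its middle a key bar 26 mm long (along its x), 10 mm wide (y), 18 mm tall, so 26 mm tall in all; about 80 g. Origin at the centre of the underside, z up. Starts lying flat, key bar up, on the green cutting mat (3 mm thick). Two to four of the four locks are present. May be knocked aside
- glue: blue glue bottle, 60 mm across, 150 mm tall, origin at its foot; to be left alone
- thread: red thread spool with a white core, 48 mm across, 90 mm tall, origin at its foot; to be left alone
- thread2: brown thread spool with a white core, 48 mm across, 90 mm tall, origin at its foot; to be left alone

How it is judged (in metres and radians):
On the way, in this order (a step that is already met when the one before it is completed fails the run):
1. the empty dish stands centred on the pan, let go (horizontal distance between dish and pan_center below 0.012 m and z of dish in the frame of pan_center between -0.004 and 0.004 m and contact force between the fingers and dish below 0.1 N and linear speed of dish below 0.02 m/s), for 0.3 s.
2. the green tare button is pressed fully down with the stylus while the dish is centred on the pan and no turn-lock is in it (value of joint tare above 0.0038 m and contact force between stylus and scale above 0.3 N and value of joint store below 0.001 m and horizontal distance between dish and pan_center below 0.012 m and z of dish in the frame of pan_center between -0.004 and 0.004 m and contact force between the fingers and dish below 0.1 N and horizontal distance between each of lock1, lock2, lock3, lock4 and dish above 0.075 m), for 0.1 s.
3. every turn-lock lies flat in the dish, which is centred on the pan (horizontal distance between dish and pan_center below 0.012 m and z of dish in the frame of pan_center between -0.004 and 0.004 m and contact force between the fingers and dish below 0.1 N and x of lock1 in the frame of dish between -0.056 and 0.056 m and y of lock1 in the frame of dish between -0.052 and 0.052 m and z of lock1 in the frame of dish between -0.002 and 0.008 m and contact force between the fingers and lock1 below 0.1 N and x of lock2 in the frame of dish between -0.056 and 0.056 m and y of lock2 in the frame of dish between -0.052 and 0.052 m and z of lock2 in the frame of dish between -0.002 and 0.008 m and contact force between the fingers and lock2 below 0.1 N and x of lock3 in the frame of dish between -0.056 and 0.056 m and y of lock3 in the frame of dish between -0.052 and 0.052 m and z of lock3 in the frame of dish between -0.002 and 0.008 m and contact force between the fingers and lock3 below 0.1 N and x of lock4 in the frame of dish between -0.056 and 0.056 m and y of lock4 in the frame of dish between -0.052 and 0.052 m and z of lock4 in the frame of dish between -0.002 and 0.008 m and contact force between the fingers and lock4 below 0.1 N), for 0.2 s.
4. the blue store button is pressed fully down with the stylus while all turn-locks are in the centred dish (all of step 3 and value of joint store above 0.0038 m and contact force between stylus and scale above 0.3 N and value of joint tare below 0.001 m), for 0.1 s.
At the end, for the whole second after the job is handed in: Dish on the pan within 12 mm of its centre; every turn-lock flat inside it (within 0.15 rad, underside within 8 mm of the dish's); both buttons up; stylus upright (0.15 rad), collar on the stand, within 12 mm of the hole's centre and 4 mm in height; all released and at rest (all of step 3 and horizontal distance between stylus and stand_hole below 0.012 m and z of stylus in the frame of stand_hole between -0.004 and 0.004 m and angle between each of stylus, lock1, lock2, lock3, lock4's own z axis and vertical below 0.15 rad and value of joint each of tare, store below 0.001 m and linear speed of each of stylus, dish, lock1, lock2, lock3, lock4 below 0.02 m/s); the robot touches nothing.
It fails at once if the pan is pushed down to its stop (value of joint pan above 0.0115 m).
It fails at once if both buttons are pressed at once (value of joint each of tare, store above 0.002 m).
It fails at once if a bystander is moved more than 30 mm or tipped (distance of glue from where it was at the start of the episode above 0.03 m or angle between glue's own z axis and vertical above 0.4 rad).
It fails at once if a bystander is moved more than 30 mm or tipped (distance of thread from where it was at the start of the episode above 0.03 m or angle between thread's own z axis and vertical above 0.4 rad).
It fails at once if a bystander is moved more than 30 mm or tipped (distance of thread2 from where it was at the start of the episode above 0.03 m or angle between thread2's own z axis and vertical above 0.4 rad).
Of lock1, lock2, lock3, lock4 only 2 to 4 are there at a start; the rules pass over those that are not, and their reading is None.
At some moment in a run one of lock1, lock2, lock3, lock4, dish may be knocked a few centimetres aside while the robot is not near it.
It also fails if it takes over 210 s, if anything falls off the work surface, if the arm or the gripper's body presses on something with over 40 N, if the wrist force passes 120 N, or if a joint passes its speed limit or range.

## Working session

There is one attempt and no reset: what is moved stays moved. The work goes in short steps, each a Python script; the robot and the scene stay as the last script left them, time stands still between calls to the robot, and variables do not carry over. Pictures are saved under pics/ and viewed, and the job is handed in when it is done.

```bash
ls; mkdir -p pics; python3 - <<'E'
from plant import bot
import cv2,numpy as np
s=bot.get_state();print(s['clock'],s['tool_pos'],s['tcp_rot'],s['grip_width'])
for n in('scene','top'):
    f=bot.grab_frame(n);cv2.imwrite(f'pics/{n}0.png',f['color'][:,:,::-1])
    print(n,f['intrinsics'],f['xyz'],f['attitude'],(f['depth']>0).mean(),f.keys())
E
```

```text
pics
0.0 [ 0.28731291 -0.61053262  0.40363943] [[ 9.04803662e-01  4.25828026e-01 -9.08214307e-04]
 [ 4.25828988e-01 -9.04801969e-01  1.75227566e-03]
 [-7.55860092e-05 -1.97220941e-03 -9.99998052e-01]] 0.0853839622647102
scene [[467.34479072   0.         313.70909188]
 [  0.         467.34479072 245.72356498]
 [  0.           0.           1.        ]] [0.92288755 0.52148499 1.00826426] [[-0.84221439 -0.43011087  0.32508394]
 [ 0.53901682 -0.68476761  0.49046325]
 [ 0.01165337  0.58830091  0.80855812]] 0.99599609375 dict_keys(['color', 'depth', 'intrinsics', 'xyz', 'attitude'])
top [[487.34129081   0.         324.38019513]
 [  0.         487.34129081 238.96830083]
 [  0.           0.           1.        ]] [ 0.48434286 -0.05601725  1.19103712] [[-0.02576497  0.99621115 -0.08306325]
 [-0.99923665 -0.02810555 -0.02713298]
 [-0.02936472  0.08230076  0.99617483]] 0.9959830729166667 dict_keys(['color', 'depth', 'intrinsics', 'xyz', 'attitude'])
```

View pics/top0.png

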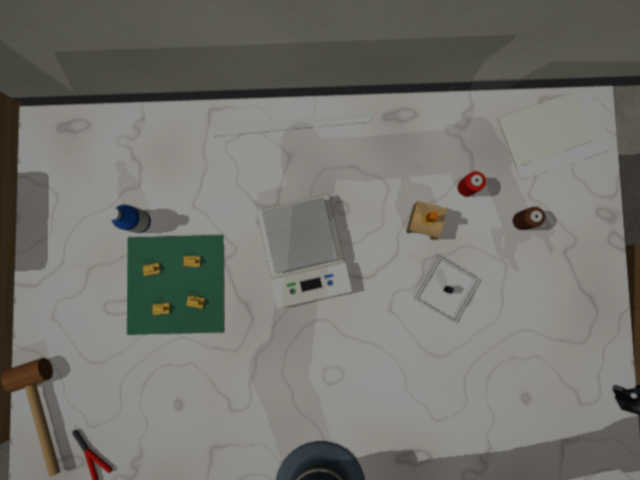

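View pics/scene0.png

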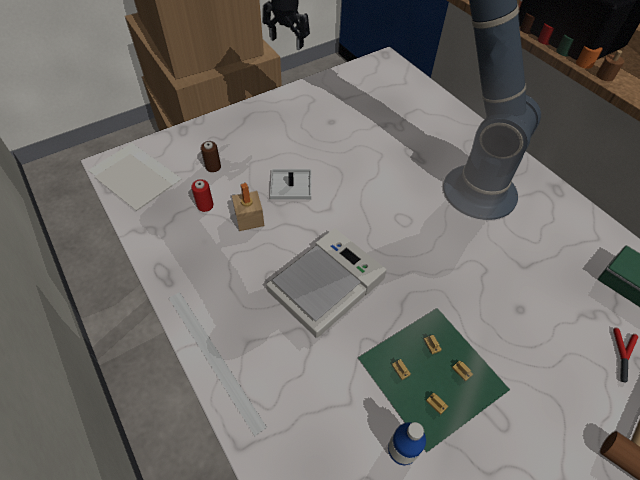

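The top view shows four locks on the mat at about (152,269), (192,261), (162,309) and (196,302). The scale's pan is at (300,236), with its console on the robot's side. The stand is at (425,218) and the dish at (448,288) with its post. Next I'll build the measurement helpers.

```bash
cat > h.py <<'E'
from plant import bot
import cv2,numpy as np
def R_(f): return np.array(f['attitude'])
def cloud(f):
    K=f['intrinsics'];d=f['depth'].astype(float);v,u=np.mgrid[0:480,0:640]
    p=np.stack([(u-K[0,2])/K[0,0]*d,-(v-K[1,2])/K[1,1]*d,-d],-1)
    w=p@R_(f).T+f['xyz']; w[d==0]=np.nan; return w
def ray(f,u,v,z):
    "pixel(s) -> world point on the plane at height z"
    K=f['intrinsics'];d=np.array([(u-K[0,2])/K[0,0],-(v-K[1,2])/K[1,1],-1.])@R_(f).T
    o=np.array(f['xyz']); return o+d*(z-o[2])/d[2]
def proj(f,p):
    q=(np.asarray(p)-f['xyz'])@R_(f);K=f['intrinsics']
    return np.array([K[0,0]*q[...,0]/-q[...,2]+K[0,2],K[1,1]*-q[...,1]/-q[...,2]+K[1,2]]).T
def crop(f,name,u0,u1,v0,v1,s):
    c=cv2.resize(f['color'][v0:v1,u0:u1,::-1],None,fx=s,fy=s,interpolation=cv2.INTER_CUBIC)
    cv2.imwrite('pics/'+name+'.png',c)
def down(ang):
    "tool pointing down, jaws (tool y) along world angle ang (rad)"
    y=np.array([np.cos(ang),np.sin(ang),0]);z=np.array([0,0,-1.]);return np.stack([np.cross(y,z),y,z],1)
E
python3 - <<'E'
from h import *
T=bot.grab_frame('top');S=bot.grab_frame('scene')
crop(T,'t_scale',250,370,185,315,5);crop(T,'t_right',400,490,190,330,4)
crop(S,'s_scale',255,395,225,340,5);crop(T,'t_mat',120,230,230,340,5)
for n,f in(('T',T),('S',S)):
    w=cloud(f);hsv=cv2.cvtColor(f['color'],cv2.COLOR_RGB2HSV)
    z=w[...,2]; ok=(w[...,0]>.2)&(w[...,0]<.9)&(abs(w[...,1])<.6)
    t=z[ok&(abs(z)<.02)&(hsv[...,1]<40)]
    print(n,'table z',np.median(t),t.std())
    g=ok&(hsv[...,0]>45)&(hsv[...,0]<90)&(hsv[...,1]>90)&(z<.02)&(z>-.01); print('mat z',np.median(z[g]))
    # yellow
    m=ok&(hsv[...,0]>12)&(hsv[...,0]<32)&(hsv[...,1]>90)&(z<.04)
    k,l,st,c=cv2.connectedComponentsWithStats(m.astype('uint8'))
    for i in range(1,k):
        if st[i,4]>15:
            q=w[l==i];print('  brass',st[i,4],c[i].round(1),np.median(q,0).round(4),'zmax',np.nanpercentile(q[:,2],95).round(4))
    m=ok&(z>.03)&(z<.3)
    k,l,st,c=cv2.connectedComponentsWithStats(m.astype('uint8'))
    for i in range(1,k):
        if st[i,4]>25:
            q=w[l==i];print('  tall',st[i,4],c[i].round(1),np.median(q,0).round(4),np.nanmin(q,0).round(3),np.nanmax(q,0).round(3))
E
```

```text
T table z -0.000459964940121127 0.002534341297463393
mat z 0.002974805996298846
  brass 187 [191.8 260.9] [0.5374 0.2999 0.012 ] zmax 0.0302
  brass 184 [151.2 269. ] [0.5206 0.3978 0.0118] zmax 0.0306
  brass 188 [195.  301.6] [0.4395 0.291  0.0114] zmax 0.0307
  brass 189 [160.6 308.5] [0.4252 0.3748 0.0115] zmax 0.0311
  tall 466 [472.6 182.2] [ 0.6981 -0.3686  0.0827] [ 0.678 -0.397  0.03 ] [ 0.726 -0.35   0.094]
  tall 7521 [303.5 250.3] [0.5535 0.0249 0.0562] [ 0.423 -0.084  0.03 ] [0.69  0.136 0.068]
  tall 1005 [427.1 218.8] [ 0.6158 -0.2607  0.0692] [ 0.575 -0.308  0.031] [ 0.66  -0.222  0.139]
  tall 848 [127.4 217.1] [0.6374 0.4215 0.1008] [0.612 0.403 0.03 ] [0.67  0.457 0.156]
  tall 514 [530.7 217. ] [ 0.6139 -0.4947  0.0823] [ 0.592 -0.528  0.03 ] [ 0.639 -0.479  0.094]
  tall 46 [449.5 289. ] [ 0.4552 -0.312   0.0471] [ 0.446 -0.322  0.031] [ 0.462 -0.305  0.052]
  tall 225 [620.9 393.2] [ 0.2695 -0.5582  0.2905] [ 0.244 -0.57   0.241] [ 0.28  -0.538  0.3  ]
S table z -0.000640764573798025 0.0023179662544658
mat z 0.0025203496183827667
  brass 242 [250.5 223.2] [ 0.63
[... 238 characters left out ...]
1] [0.5262 0.4055 0.0122] zmax 0.0295
  tall 172 [300.   37.9] [ 0.2687 -0.5598  0.2842] [ 0.242 -0.581  0.241] [ 0.287 -0.538  0.3  ]
  tall 359 [209.5 152.4] [ 0.6212 -0.4879  0.0728] [ 0.592 -0.529  0.03 ] [ 0.641 -0.475  0.091]
  tall 39 [290.1 175.4] [ 0.4573 -0.3096  0.0454] [ 0.449 -0.321  0.03 ] [ 0.465 -0.302  0.051]
  tall 411 [201.1 191.4] [ 0.7058 -0.3602  0.0758] [ 0.679 -0.401  0.031] [ 0.727 -0.348  0.092]
  tall 841 [247. 205.] [ 0.6243 -0.2523  0.0685] [ 0.578 -0.309  0.03 ] [ 0.663 -0.221  0.137]
  tall 6292 [326.  279.1] [0.5686 0.0414 0.0565] [ 0.422 -0.084  0.03 ] [0.692 0.138 0.066]
  tall 1151 [407.3 441.7] [0.6544 0.4403 0.102 ] [0.617 0.407 0.03 ] [0.673 0.466 0.154]
```

View crops.

View pics/t_scale.png

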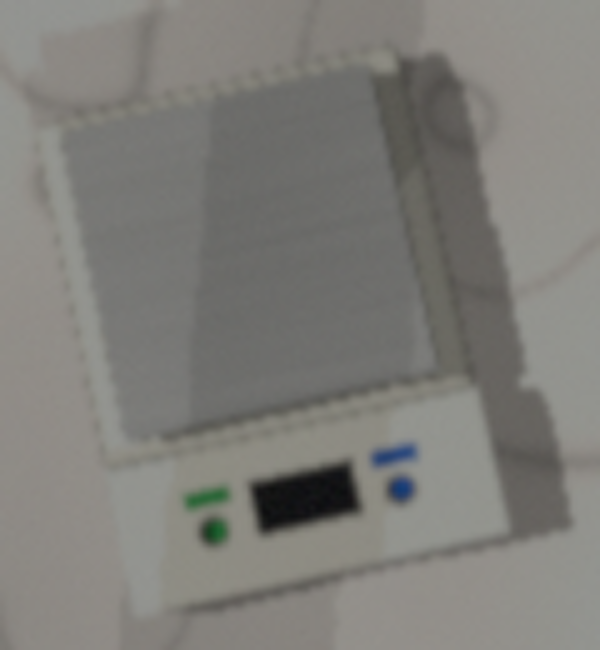

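View pics/s_scale.png

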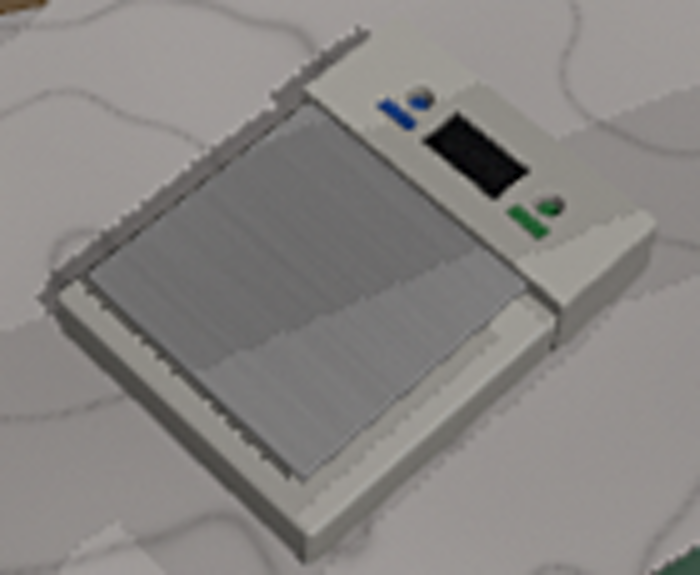

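View pics/t_right.png

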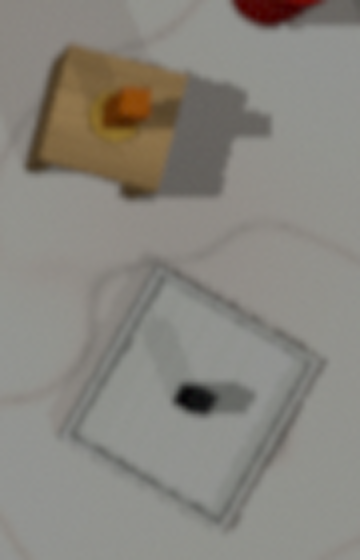

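View pics/t_mat.png

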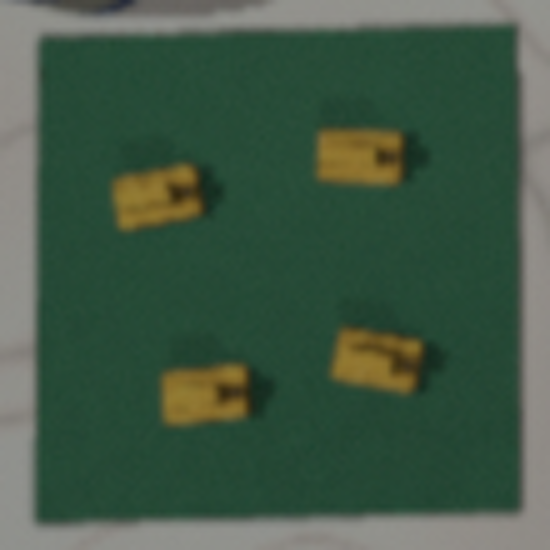

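```bash
cat > meas.py <<'E'
from h import *
def rect(P):
    # P Nx2 -> center, long-side angle, sizes  (outlier-robust by percentile trim along fitted axes)
    (c,sz,a)=cv2.minAreaRect((P*1000).astype(np.float32))
    a=np.deg2rad(a)
    if sz[0]<sz[1]: sz=sz[::-1];a+=np.pi/2
    return np.array(c)/1000,(np.rad2deg(a)+90)%180-90,np.array(sz)/1000
def big(m):
    k,l,st,c=cv2.connectedComponentsWithStats(m.astype('uint8'));return l==1+np.argmax(st[1:,4])
def sel(w,lo,hi,c=None,r=None):
    z=w[...,2];m=(z>lo)&(z<hi)
    if c is not None:m&=np.hypot(w[...,0]-c[0],w[...,1]-c[1])<r
    return m
E
python3 - <<'E'
from meas import *
fr={n:bot.grab_frame(n) for n in('top','scene')}
for n,f in fr.items():
    w=cloud(f);hsv=cv2.cvtColor(f['color'],cv2.COLOR_RGB2HSV);H,Sa,V=[hsv[...,i].astype(int) for i in range(3)]
    print(n)
    p=lambda s,m,sub='':print('  ',s,m.sum(),*[np.round(x,4) for x in rect(w[m][:,:2])],'med',np.median(w[m],0).round(4))
    p('pan',big(sel(w,.054,.068,(.58,.03),.13)))
    p('console',big(sel(w,.039,.051,(.46,.01),.12)))
    for nm,lo,hi in(('green',50,85),('blue',100,130)):
        m=sel(w,.03,.052,(.46,.01),.12)&(H>lo)&(H<hi)&(Sa>90)
        k,l,st,c=cv2.connectedComponentsWithStats(m.astype('uint8'))
        for i in range(1,k):
            if st[i,4]>3: print('  ',nm,st[i,4],c[i].round(2),ray(f,*c[i],.045).round(4),np.median(w[l==i],0).round(4))
    p('stand',big(sel(w,.062,.077,(.62,-.26),.08)))
    m=(H<16)&(Sa>150)&sel(w,.12,.145,(.62,-.26),.1);p('handle top',m)
    m=sel(w,.06,.145,(.62,-.26),.1)&(H<16)&(Sa>150);p('handle',m)
    m=sel(w,.04,.06,(.455,-.31),.06);p('post',m)
    m=sel(w,.008,.02,(.455,-.31),.1);p('dish rim',m)
    m=(Sa>90)&(H>12)&(H<32)
    for c in((.537,.3),(.521,.4),(.44,.293),(.426,.376)):
        p('plate',m&sel(w,.006,.016,c,.04));p('  bar',m&sel(w,.025,.035,c,.04))
E
```

```text
top
   pan 4031 [0.5916 0.0333] -78.6099 [0.1501 0.15  ] med [0.5907 0.0331 0.0594]
   console 2215 [0.4739 0.0099] -78.6968 [0.1802 0.07  ] med [0.4737 0.0099 0.0446]
   green 14 [291.   284.07] [0.4759 0.0563 0.045 ] [0.4761 0.0562 0.0462]
   green 12 [292.67 290.75] [0.4602 0.0527 0.045 ] [0.4595 0.053  0.0362]
   blue 19 [328.32 275.58] [ 0.4935 -0.0318  0.045 ] [ 0.4928 -0.0311  0.0445]
   blue 13 [329.62 282.38] [ 0.4775 -0.0344  0.045 ] [ 0.4783 -0.0351  0.0372]
   stand 822 [ 0.6188 -0.2654] -17.2341 [0.0711 0.0706] med [ 0.6159 -0.2617  0.0689]
   handle top 64 [ 0.6181 -0.2653] 83.0521 [0.0162 0.0145] med [ 0.6178 -0.2644  0.1342]
   handle 94 [ 0.6173 -0.2712] 83.0521 [0.0281 0.0146] med [ 0.6162 -0.2628  0.133 ]
   post 41 [ 0.4547 -0.313 ] -29.2766 [0.0138 0.0137] med [ 0.455  -0.313   0.0472]
   dish rim 311 [ 0.4549 -0.3139] -32.1063 [0.1186 0.111 ] med [ 0.4524 -0.3132  0.0122]
   plate 110 [0.5385 0.3016] 86.6449 [0.0406 0.0243] med [0.5376 0.296  0.0109]
     bar 46 [0.5397 0.3021] 87.6526 [0.0273 0.0098] med [0.5396 0.3032 0.0289]
   plate 103 [0.5214 0.4009] -80.4
[... 1356 characters left out ...]
0.3124] 57.9831 [0.1171 0.1162] med [ 0.4593 -0.3051  0.0117]
   plate 110 [0.5404 0.303 ] 84.6867 [0.0398 0.0249] med [0.5454 0.3094 0.0106]
     bar 55 [0.5401 0.3033] 87.7465 [0.0254 0.0108] med [0.5396 0.3045 0.0284]
   plate 129 [0.523  0.4029] -81.4168 [0.0391 0.0246] med [0.5288 0.4066 0.0108]
     bar 65 [0.5226 0.4025] -82.1926 [0.0249 0.0112] med [0.5231 0.4031 0.028 ]
   plate 105 [0.4411 0.2955] 81.0395 [0.0398 0.0264] med [0.4468 0.3004 0.0105]
     bar 47 [0.4409 0.2949] 76.7471 [0.025  0.0106] med [0.4414 0.2947 0.0279]
   plate 116 [0.4273 0.3788] -84.9614 [0.0395 0.0243] med [0.4325 0.38   0.0104]
     bar 57 [0.4267 0.3785] 88.3029 [0.0248 0.0112] med [0.4274 0.3788 0.0279]
```

All measured sizes match the given ones to within about 1 mm. First, the dish goes onto the pan.

```bash
cat >> h.py <<'E'
D=np.deg2rad
SC=np.array([.5917,.0337]);YAW=D(11.3);SX=np.array([np.cos(YAW),np.sin(YAW)]);SY=np.array([-SX[1],SX[0]])
def sp(x,y): return SC+x*SX+y*SY      # scale frame -> world xy
def tcp(xy,z): return np.array([xy[0],xy[1],z+.155])   # grasp point -> TCP
def pick_ang(xy,z,angs):
    best=None
    for a in angs:
        for k in(0,180):
            q=bot.ik(tcp(xy,z),down(D(a+k)))
            if q is not None:
                c=abs(q[6])
                if best is None or c<best[0]: best=(c,a+k)
    return best
def at(xy,z,ang): bot.move_ptp(tcp(xy,z),down(D(ang)))
def lin(xy,z,v=.15,ang=None): bot.move_straight(tcp(xy,z),velocity=v,**({} if ang is None else {'attitude':down(D(ang))}))
def st():
    s=bot.get_state();print('t %.1f'%s['clock'],'gp',(s['tool_pos']+np.array(s['tcp_rot'])[:,2]*.155).round(4),'F',np.round(s['wrist_force'],1),'w %.4f'%s['grip_width']);return s
E
python3 - <<'E'
from h import *
d=(.4555,-.3132)
print(pick_ang(d,.034,[-31.5]),pick_ang(d,.034,[58.5]),pick_ang(d,.25,[-31.5]),pick_ang(SC,.1,[11.3]),pick_ang(SC,.1,[101.3]),pick_ang(SC,.3,[101.3]))
for xy in (sp(-.1255,.045),sp(-.1255,-.045),(.6195,-.2645)): print(pick_ang(xy,.12,[-7]),pick_ang(xy,.3,[83]),pick_ang(xy,.3,[-7]),pick_ang(xy,.12,[83]))
print(sp(-.1255,.045),sp(-.1255,-.045))
E
```

```text
(np.float64(12.10131941120831), -31.5) (np.float64(65.7207527678841), 58.5) (np.float64(6.372424297998753), -31.5) (np.float64(18.085545202494945), 11.3) (np.float64(67.3092528680899), 101.3) (np.float64(75.9692973794269), 101.3)
(np.float64(38.23492484409713), -7) (np.float64(62.493861542426025), 83) (np.float64(24.5239466028049), -7) (np.float64(44.10964775829974), 83)
(np.float64(23.48524481375191), -7) (np.float64(73.8763142904542), 83) (np.float64(13.163026672899974), -7) (np.float64(59.5967121852827), 83)
(np.float64(1.0520201024281928), -7) (np.float64(79.41523236582445), 263) (np.float64(4.465892410451709), -7) (np.float64(79.41163155639596), 263)
[0.45981528 0.05323642] [ 0.47745044 -0.0350189 ]
```

```bash
python3 - <<'E'
from h import *
d=(.4555,-.3132)
at(d,.22,-31.5); lin(d,.034,.15); st(); bot.grasp(); st()
lin(d,.16,.15);s=st()
f=bot.grab_frame('scene');crop(f,'dish1',180,420,80,320,2)
E
```

```text
t 3.0 gp [ 0.4561 -0.3136  0.0348] F [ 0.3 -1.1  0.7] w 0.0854
t 3.6 gp [ 0.4558 -0.3134  0.0343] F [0.2 0.  2.2] w 0.0128
t 4.6 gp [ 0.4547 -0.3128  0.159 ] F [-0.9  0.9 -1.7] w 0.0131
```

View pics/dish1.png

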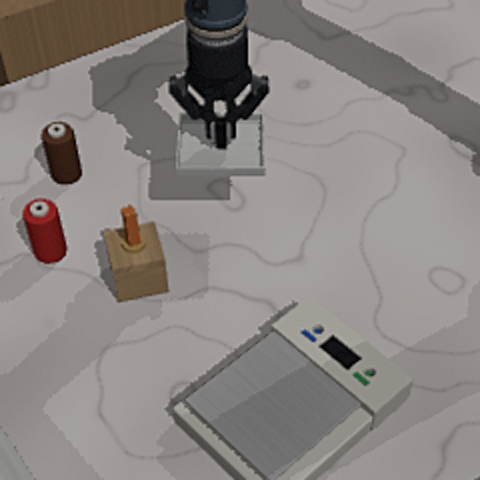

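The dish is held by its post and looks level. Next I'll lower it onto the pan.

```bash
python3 - <<'E'
from meas import *
lin((.4547,-.3128),.2,.15)
at(SC,.2,11.3); lin(SC,.11,.1); lin(SC,.0945,.03); st(); bot.gripper_open(); lin(SC,.2,.15); st()
at((.6195,-.2645),.25,-7.3)
bot.pause(.3)
for n in('top','scene'):
    f=bot.grab_frame(n);crop(f,'d2'+n,*((250,370,185,315) if n=='top' else (255,395,225,340)),5)
    w=cloud(f);m=sel(w,.066,.079,SC,.1);print(n,'rim',*[np.round(x,4) for x in rect(w[m][:,:2])])
    m=sel(w,.095,.115,SC,.05);print('post',*[np.round(x,4) for x in rect(w[m][:,:2])],np.median(w[m],0).round(4))
print(SC)
E
```

```text
t 8.2 gp [0.5917 0.0337 0.0944] F [-0.3 -0.4 -1.6] w 0.0130
t 9.7 gp [0.591  0.0334 0.1991] F [ 0.1  0.  -0.4] w 0.0852
top rim [0.5908 0.0334] 10.8196 [0.1186 0.1102]
post [0.5906 0.0332] 12.9837 [0.0141 0.0138] [0.5897 0.0327 0.107 ]
scene rim [0.5907 0.0341] 11.3809 [0.1208 0.1127]
post [0.5909 0.0345] -83.4956 [0.0155 0.0142] [0.5921 0.0369 0.1056]
[0.5917 0.0337]
```

View pics/d2top.png

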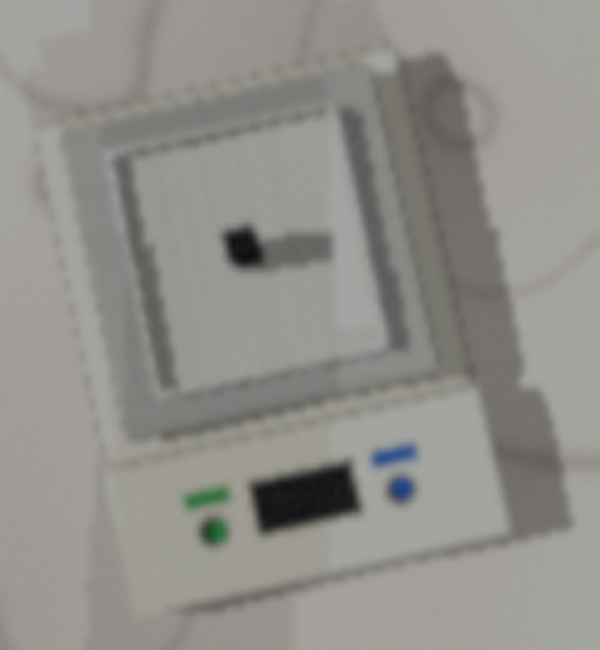

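The dish sits within 1 mm of the pan centre. Next, the stylus.

```bash
python3 - <<'E'
from meas import *
h=(.6195,-.2645)
lin(h,.113,.12); st(); bot.grasp(); st(); lin(h,.135,.05);st(); lin(h,.25,.12)
P=sp(-.1255,.045)
at(P,.25,-7.3); lin(P,.165,.1); bot.pause(.3); s=st()
for n in('top','scene'):
    f=bot.grab_frame(n);c=proj(f,[P[0],P[1],.1]).astype(int)
    crop(f,'s1'+n,max(c[0]-60,0),c[0]+60,max(c[1]-60,0),c[1]+60,5)
    hsv=cv2.cvtColor(f['color'],cv2.COLOR_RGB2HSV);H,Sa=hsv[...,0].astype(int),hsv[...,1]
    w=cloud(f)
    m=sel(w,.05,.119,P,.05)&(Sa>60);print(n,'coloured',m.sum())
    for lo in np.arange(.07,.2,.01):
        m=sel(w,lo,lo+.01,P,.03)
        if m.sum()>2: print(round(lo,3),m.sum(),np.median(w[m],0).round(4),np.nanmin(w[m],0).round(3)[:2],np.nanmax(w[m],0).round(3)[:2])
E
```

```text
t 12.6 gp [ 0.6202 -0.2647  0.114 ] F [-0.  -0.3  0.1] w 0.0855
t 13.2 gp [ 0.6195 -0.2645  0.113 ] F [0.5 0.1 0.6] w 0.0152
t 13.8 gp [ 0.6195 -0.2645  0.1353] F [-0.3 -0.4  0.4] w 0.0153
t 17.6 gp [0.46   0.0532 0.1654] F [ 0.2  0.8 -0.7] w 0.0152
top coloured 0
scene coloured 1
0.08 7 [0.461  0.0543 0.0816] [0.458 0.051] [0.463 0.057]
0.09 10 [0.4609 0.0542 0.0955] [0.457 0.05 ] [0.462 0.057]
0.12 63 [0.4666 0.0604 0.1268] [0.445 0.041] [0.474 0.069]
0.13 17 [0.4619 0.0599 0.1327] [0.452 0.05 ] [0.467 0.061]
0.14 15 [0.4597 0.0606 0.1436] [0.446 0.059] [0.473 0.065]
0.15 39 [0.4633 0.0614 0.1551] [0.44 0.05] [0.481 0.067]
0.16 50 [0.4621 0.0612 0.165 ] [0.439 0.046] [0.481 0.068]
0.17 41 [0.4638 0.0621 0.1744] [0.44  0.054] [0.481 0.068]
0.18 48 [0.4544 0.0606 0.186 ] [0.441 0.051] [0.488 0.069]
0.19 76 [0.4721 0.0587 0.1956] [0.432 0.041] [0.487 0.07 ]
```

View pics/s1scene.png

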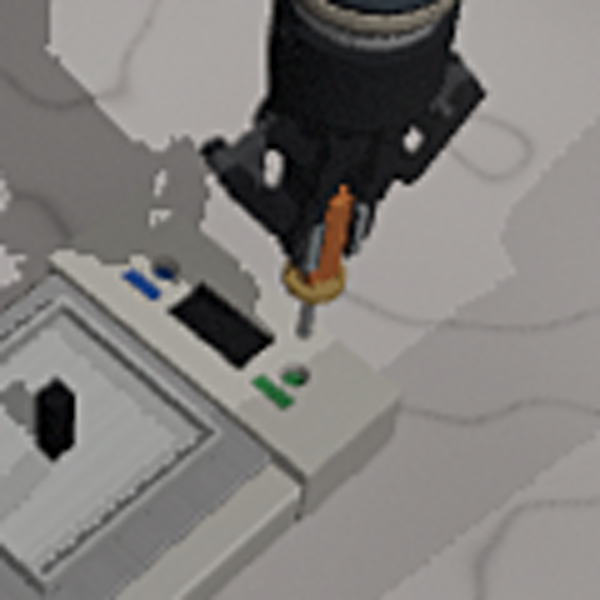

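View pics/s1top.png

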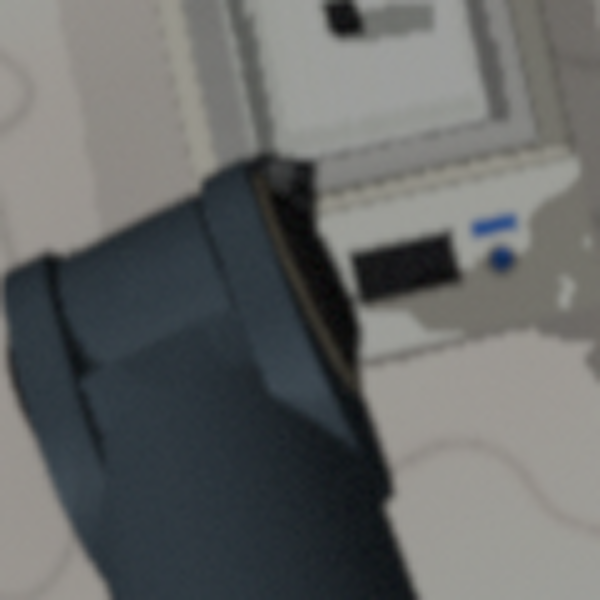

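The pin hangs vertical above the green mouth. Its front surface is at (0.461,0.054), which puts the axis within about 1 mm of the target. I'll press in small steps and watch the force.

```bash
cat >> h.py <<'E'
def press(P,name):
    lin(P,.135,.05); bot.pause(.2); F0=np.array(bot.get_state()['wrist_force'])
    z=.129; lin(P,z,.03)
    while z>.113:
        bot.pause(.1);s=bot.get_state();dF=np.array(s['wrist_force'])-F0;gz=s['tool_pos'][2]-.155
        print(name,'cmd %.4f z %.4f dF'%(z,gz),dF.round(1))
        if dF[2]>6.5: break
        if np.hypot(*dF[:2])>8: print('side force!');break
        z-=.001; lin(P,z,.02)
    bot.pause(.3); lin(P,.165,.08); st()
E
python3 - <<'E'
from h import *
press(sp(-.1255,.045),'tare')
E
```

```text
tare cmd 0.1290 z 0.1290 dF [-0.3  0.3 -0.3]
tare cmd 0.1280 z 0.1280 dF [-0.8 -0.   0.5]
tare cmd 0.1270 z 0.1270 dF [-1.   0.6 -0.3]
tare cmd 0.1260 z 0.1260 dF [-0.1  0.9 -0.5]
tare cmd 0.1250 z 0.1250 dF [ 0.1 -0.7 -1. ]
tare cmd 0.1240 z 0.1241 dF [ 0.  -0.   0.9]
tare cmd 0.1230 z 0.1231 dF [-0.6 -0.3  1.4]
tare cmd 0.1220 z 0.1221 dF [-0.1 -0.9  1.7]
tare cmd 0.1210 z 0.1211 dF [-0.8  0.   3.1]
tare cmd 0.1200 z 0.1201 dF [-1.4  0.6  3.8]
tare cmd 0.1190 z 0.1195 dF [-1.9  0.   8.9]
t 23.6 gp [0.4594 0.053  0.1647] F [ 0.3 -0.6 -0.6] w 0.0151
```

That's a clean press: the spring ramps up, then the hard stop comes at 5 mm. Now I'll hang the stylus back and photograph the locks.

```bash
cat >> h.py <<'E'
HOLE=(.6195,-.2645)
def hang():
    P=bot.get_state()['tool_pos'][:2]; lin(P,.25,.15); at(HOLE,.25,-7.3); lin(HOLE,.165,.12); lin(HOLE,.1145,.05); st()
    bot.gripper_open(); lin(HOLE,.25,.15)
E
cat >> meas.py <<'E'
def stylus(f):
    w=cloud(f);hsv=cv2.cvtColor(f['color'],cv2.COLOR_RGB2HSV);H,Sa=hsv[...,0].astype(int),hsv[...,1]
    m=(H<16)&(Sa>150)&sel(w,.12,.145,(.62,-.26),.1);return [np.round(x,4) for x in rect(w[m][:,:2])],np.median(w[m],0).round(4)
def locks(f,zb=.003,c=None,r=None,xr=(.3,.68),yr=(.15,.55)):
    "key bars: brass, 18..27 mm above the locks' support"
    w=cloud(f);hsv=cv2.cvtColor(f['color'],cv2.COLOR_RGB2HSV);H,Sa=hsv[...,0].astype(int),hsv[...,1]
    m=(Sa>90)&(H>12)&(H<32)&sel(w,zb+.021,zb+.032,c,r)
    if c is None: m&=(w[...,0]>xr[0])&(w[...,0]<xr[1])&(w[...,1]>yr[0])&(w[...,1]<yr[1])
    k,l,stt,cc=cv2.connectedComponentsWithStats(m.astype('uint8'));o=[]
    for i in range(1,k):
        if stt[i,4]>15: o.append([*rect(w[l==i][:,:2]),np.median(w[l==i][:,2])])
    return o
E
python3 - <<'E'
from meas import *
hang(); st()
at((.53,.15),.25,0)
for n in('top','scene'):
    f=bot.grab_frame(n);print(n,stylus(f))
    for o in locks(f): print('  ',*[np.round(x,4) for x in o])
    crop(f,'l3'+n,0,640,0,480,1.25)
    w=cloud(f);m=sel(w,.066,.079,SC,.1);print(n,'rim',*[np.round(x,4) for x in rect(w[m][:,:2])])
E
```

```text
t 27.6 gp [ 0.6198 -0.2646  0.1149] F [ 0.1 -0.5 -0.4] w 0.0152
t 29.4 gp [ 0.6188 -0.2644  0.2487] F [-1.2  0.1  0.1] w 0.0854
top ([array([ 0.6174, -0.2654]), np.float64(81.4402), array([0.0166, 0.015 ])], array([ 0.6182, -0.2649,  0.1332]))
   [0.5208 0.4053] 87.9055 [0.0171 0.0097] 0.0294
   [0.426 0.378] -86.112 [0.0266 0.01  ] 0.0285
top rim [0.5907 0.0334] 11.0282 [0.1185 0.11  ]
scene ([array([ 0.6188, -0.2628]), np.float64(81.8536), array([0.0175, 0.015 ])], array([ 0.6193, -0.2593,  0.1315]))
   [0.4409 0.2948] 76.3731 [0.0259 0.0105] 0.0278
   [0.5398 0.3031] 85.6581 [0.0266 0.0117] 0.0281
   [0.4263 0.3789] -85.4615 [0.0258 0.0103] 0.028
   [0.5227 0.4025] -81.0167 [0.0247 0.0115] 0.0281
scene rim [0.5903 0.0339] 10.8059 [0.1203 0.1129]
```

View pics/l3scene.png

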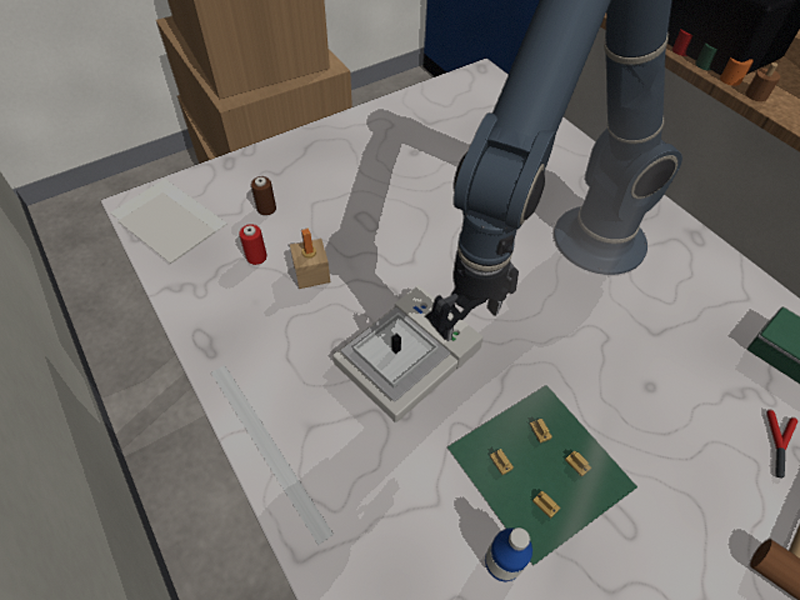

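All four locks are still in place. I'll place the first one and check the result.

```bash
cat >> meas.py <<'E'
DC=np.array([.5906,.0336]);DY=D(11.0);DX=np.array([np.cos(DY),np.sin(DY)]);DYv=np.array([-DX[1],DX[0]])
ST={'A':(.5399,.3026,-2.5),'B':(.5227,.4021,10.),'C':(.4408,.2942,-12.5),'D':(.4264,.3780,3.5)}
SLOT={'A':(.037,.030),'B':(.037,-.030),'C':(-.037,.030),'D':(-.037,-.030)}
def find(k):
    f=bot.grab_frame('scene');e=np.array(ST[k][:2]);L=locks(f)
    print('seen',[o[0].round(4).tolist()+[round(float(o[1]),1)] for o in L])
    d=[np.hypot(*(o[0]-e)) for o in L]
    if d and min(d)<.004: return ST[k]
    print('MOVED?',k);return None
def pick(k,p,check=True):
    a=p[2]; at(p[:2],.17,a); lin(p[:2],.034,.12); bot.grasp(); s=st(); lin(p[:2],.15,.15); st()
def place(k,n):
    x,y=SLOT[k];t=DC+x*DX+y*DYv
    at(t,.22,11.0); lin(t,.11,.12); lin(t,.0936-.00065*n,.03); st(); bot.gripper_open(); lin(t,.2,.15)
def dish(f):
    w=cloud(f);m=sel(w,.064,.077,DC,.1);print('rim',*[np.round(x,4) for x in rect(w[m][:,:2])])
    for o in locks(f,.062,DC,.08):
        q=o[0]-DC;print('  bar dishxy',(np.array([q@DX,q@DYv])*1000).round(1),'ang',round(float(o[1]-11),1),o[2].round(4),'z %.4f'%o[3])
E
python3 - <<'E'
from meas import *
p=find('A')
if p:
    pick('A',p); place('A',0); at((.53,.2),.25,0); st()
    for n in('top','scene'):
        f=bot.grab_frame(n);dish(f)
    crop(f,'p4',255,395,225,340,5)
    find('B')
E
```

```text
seen [[0.4409, 0.2953, 78.7], [0.5397, 0.3034, 82.1], [0.4268, 0.3787, -82.5], [0.5224, 0.4025, -79.9]]
t 33.8 gp [0.54   0.3028 0.0342] F [0.6 0.4 2.1] w 0.0082
t 34.7 gp [0.5393 0.302  0.1489] F [-0.2  0.1 -1.3] w 0.0077
t 37.5 gp [0.6212 0.0702 0.0935] F [ 0.6  0.6 -1.2] w 0.0083
t 39.8 gp [0.5302 0.199  0.2491] F [0.2 0.3 0.4] w 0.0852
rim [0.5965 0.0345] 11.116 [0.1326 0.11  ]
  bar dishxy [35.7 30.1] ang -89.9 [0.0257 0.0091] z 0.0863
rim [0.591  0.0339] 10.5423 [0.1206 0.1124]
  bar dishxy [37.  32.2] ang -91.4 [0.0234 0.0095] z 0.0859
seen [[0.4403, 0.2947, 79.1], [0.4264, 0.3787, -81.7], [0.5225, 0.4024, -81.9]]
```

View pics/p4.png

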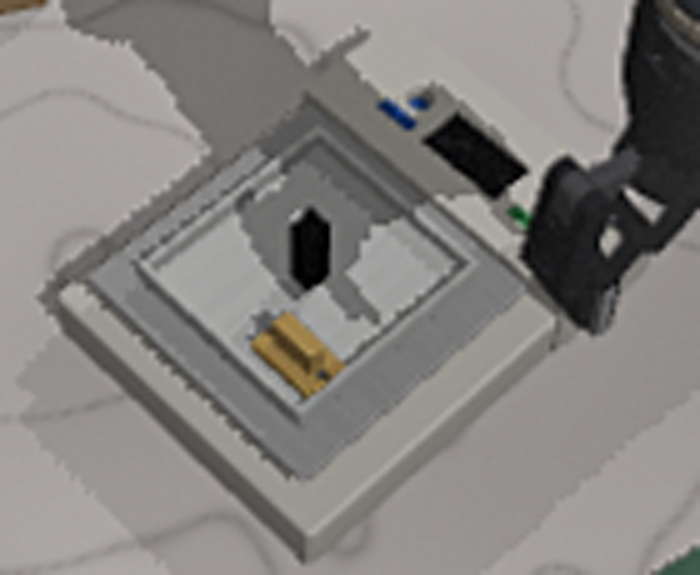

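Lock A lies flat in its slot and the dish hasn't moved (the top rim reading includes some lock pixels). I'll do the rest, aborting if anything has moved.

```bash
python3 - <<'E'
from meas import *
for n,k in enumerate('BCD',1):
    p=find(k)
    f=bot.grab_frame('scene');dish(f)
    w=cloud(f);m=sel(w,.095,.115,DC,.04);c=rect(w[m][:,:2])[0];print('post',c.round(4))
    if p is None or np.hypot(*(c-DC))>.005: print('STOP');break
    pick(k,p)
    if not .006<bot.get_state()['grip_width']<.012: print('grip?');break
    place(k,n); at((.53,.2),.25,0)
for n in('top','scene'):
    f=bot.grab_frame(n);dish(f)
crop(f,'p5',255,395,225,340,5)
st()
E
```

```text
seen [[0.4413, 0.2948, 75.6], [0.4269, 0.3787, -85.9], [0.5225, 0.4027, -80.6]]
rim [0.5908 0.0339] 10.7525 [0.1203 0.1128]
  bar dishxy [36.7 31.6] ang -89.2 [0.0252 0.01  ] z 0.0862
post [0.5908 0.0349]
t 42.9 gp [0.5228 0.4022 0.0342] F [-0.2  0.   2.6] w 0.0081
t 43.8 gp [0.5223 0.4013 0.1489] F [ 1.  -0.2 -0.9] w 0.0080
t 47.1 gp [0.6327 0.0113 0.0929] F [ 0.2  0.3 -0.9] w 0.0082
seen [[0.4408, 0.2947, 76.2], [0.4265, 0.3787, -78.8]]
rim [0.5908 0.0335] 10.8174 [0.122  0.1135]
  bar dishxy [ 37.3 -27.8] ang -93.4 [0.0249 0.0087] z 0.0857
  bar dishxy [36.9 31.1] ang -86.0 [0.0236 0.0095] z 0.0852
post [0.5916 0.0345]
t 52.3 gp [0.4409 0.2943 0.0342] F [-0.5 -0.5  2.6] w 0.0081
t 53.2 gp [0.4403 0.2936 0.1491] F [ 0.2 -0.5 -0.7] w 0.0088
t 56.1 gp [0.5486 0.0561 0.0923] F [ 0.2  0.9 -0.5] w 0.0084
seen [[0.4264, 0.3786, -86.8]]
rim [0.5919 0.0347] 9.9448 [0.1209 0.1126]
  bar dishxy [-37.3  31.9] ang -86.8 [0.023  0.0101] z 0.0847
  bar dishxy [ 37.1 -28.1] ang -92.3 [0.0254 0.0094] z 0.0850
  bar dishxy [47.1 32.1] ang -93.0 [0.025  0.0095] z 0.0851
post [0.5915 0.0358]
t 61.3 gp [0.4265 0.3782 0.0343] F [-1.   0.1  2.2] w 0.0082
t 62.2 gp [0.4261 0.3772 0.149 ] F [ 0.3 -0.2 -1.1] w 0.0082
t 65.5 gp [ 0.5601 -0.0028  0.0917] F [-0.3  0.2 -0.9] w 0.0081
rim [0.5919 0.034 ] 9.9056 [0.1186 0.11  ]
  bar dishxy [ 36.7 -29.6] ang -88.1 [0.025  0.0096] z 0.0850
  bar dishxy [45.7 30.1] ang -89.4 [0.0242 0.0099] z 0.0844
  bar dishxy [-38.3 -29.8] ang -86.9 [0.0253 0.0093] z 0.0854
  bar dishxy [-38.3  29.9] ang -90.6 [0.0252 0.0085] z 0.0855
rim [0.5918 0.0349] 10.1972 [0.1204 0.1124]
  bar dishxy [-36.9 -27.3] ang -86.1 [0.0252 0.0096] z 0.0848
  bar dishxy [-37.1  32.3] ang -85.9 [0.0239 0.0089] z 0.0852
  bar dishxy [ 38.2 -27.9] ang -90.1 [0.0239 0.0076] z 0.0849
  bar dishxy [46.8 33.5] ang -92.0 [0.0244 0.0089] z 0.0844
t 68.1 gp [0.5307 0.1973 0.2488] F [-0.  -0.8  0.9] w 0.0854
```

View pics/p5.png

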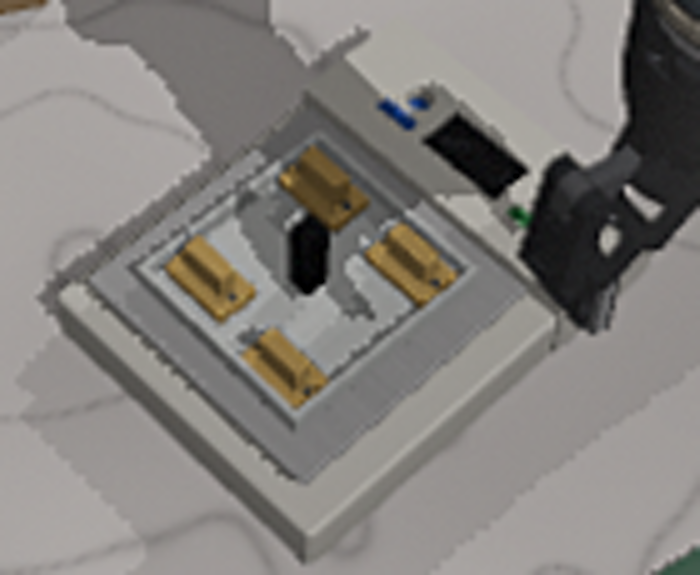

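All four locks are in the dish and flat. Lock A was nudged about 8 mm against the wall when the jaws opened beside it, but its bar height and outline still look flat. I'll check that in the top view with the stylus, then press store.

```bash
python3 - <<'E'
from meas import *
at(HOLE,.25,-7.3)
for n in('top','scene'):
    f=bot.grab_frame(n);dish(f)
    w=cloud(f);hsv=cv2.cvtColor(f['color'],cv2.COLOR_RGB2HSV);m=(hsv[...,1]>90)&(hsv[...,0]>12)&(hsv[...,0]<32)
    for k,(x,y) in {'A':(.0455,.031),'B':(.037,-.03),'C':(-.037,.03),'D':(-.037,-.03)}.items():
        c=DC+x*DX+y*DYv; mm=m&sel(w,.0805,.09,c,.022); P=w[mm]; q=P[:,:2]-c
        co=np.linalg.lstsq(np.c_[q@DX,q@DYv,np.ones(len(q))],P[:,2],rcond=None)[0];
        mp=m&sel(w,.06,.0765,c,.03);print(n,k,len(q),'bar tilt rad',co[:2].round(2),'plate z',np.median(w[mp][:,2]).round(4),np.percentile(w[mp][:,2],[10,90]).round(4))
    if n=='top': crop(f,'p6',250,370,185,315,5)
E
```

```text
rim [0.592  0.0341] 9.9658 [0.1187 0.11  ]
  bar dishxy [ 36.5 -30.2] ang -87.4 [0.0248 0.0094] z 0.0848
  bar dishxy [45.  29.7] ang -85.2 [0.0232 0.01  ] z 0.0854
  bar dishxy [-37.9 -29.9] ang -91.4 [0.0254 0.01  ] z 0.0855
  bar dishxy [-37.6  29.8] ang -87.7 [0.0254 0.0088] z 0.0853
top A 48 bar tilt rad [-0.08 -0.  ] plate z 0.0668 [0.0631 0.0701]
top B 48 bar tilt rad [ 0.13 -0.06] plate z 0.0662 [0.0629 0.0697]
top C 47 bar tilt rad [0.08 0.  ] plate z 0.0665 [0.063  0.0693]
top D 48 bar tilt rad [ 0.02 -0.05] plate z 0.066 [0.0633 0.0693]
rim [0.5923 0.0349] 10.1921 [0.1198 0.112 ]
  bar dishxy [-36.5 -27.6] ang -84.8 [0.0247 0.0092] z 0.0847
  bar dishxy [-37.1  31.8] ang -88.1 [0.0222 0.0096] z 0.0850
  bar dishxy [ 38.1 -27.4] ang -93.4 [0.0254 0.0074] z 0.0846
  bar dishxy [47.4 32.3] ang -97.2 [0.0258 0.0078] z 0.0848
scene A 47 bar tilt rad [-0.09 -0.05] plate z 0.0671 [0.0646 0.0718]
scene B 37 bar tilt rad [-0.23  0.05] plate z 0.0657 [0.0632 0.0708]
scene C 42 bar tilt rad [ 0.01 -0.07] plate z 0.0663 [0.0634 0.0719]
scene D 41 bar tilt rad [0.01 0.01] plate z 0.0657 [0.0626 0.0722]
```

View pics/p6.png

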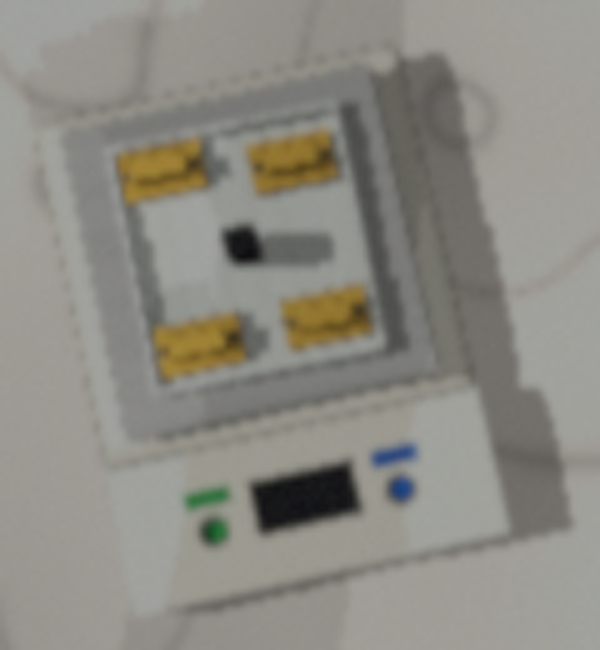

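```bash
python3 - <<'E'
from meas import *
for n in('top','scene'):
    F=[bot.grab_frame(n) for _ in range(10)];f=F[0];f['depth']=np.mean([g['depth'] for g in F],0)
    w=cloud(f);hsv=cv2.cvtColor(f['color'],cv2.COLOR_RGB2HSV);m=(hsv[...,1]>90)&(hsv[...,0]>12)&(hsv[...,0]<32)
    for k,(x,y) in {'A':(.045,.030),'B':(.037,-.03),'C':(-.0375,.03),'D':(-.0375,-.03)}.items():
        if n=='scene': x+=.0008;y+=.002
        c=DC+x*DX+y*DYv; q=w[...,:2]-c;X=q@DX;Y=q@DYv;z=w[...,2]
        b=m&(abs(X)<.004)&(abs(Y)<.012)&(z>.08); co=np.linalg.lstsq(np.c_[X[b],Y[b],np.ones(b.sum())],z[b],rcond=None)[0]
        o=[]
        for s in(-1,1):
            p=m&(X*s>.0065)&(X*s<.0115)&(abs(Y)<.018)&(z>.06)&(z<.08); o.append((int(p.sum()),np.round(np.median(z[p]),4) if p.any() else None))
        print(n,k,b.sum(),'tilt',co.round(3),'strips -x,+x',o)
E
```

```text
top A 36 tilt [ 0.022 -0.032  0.084] strips -x,+x [(35, np.float64(0.0663)), (20, np.float64(0.0664))]
top B 33 tilt [0.102 0.013 0.084] strips -x,+x [(30, np.float64(0.0661)), (17, np.float64(0.0662))]
top C 34 tilt [0.46  0.228 0.087] strips -x,+x [(33, np.float64(0.0664)), (22, np.float64(0.0663))]
top D 36 tilt [-0.291  0.005  0.087] strips -x,+x [(31, np.float64(0.0662)), (20, np.float64(0.0665))]
scene A 32 tilt [-0.03  -0.035  0.084] strips -x,+x [(7, np.float64(0.0657)), (17, np.float64(0.0663))]
scene B 37 tilt [-0.158  0.006  0.084] strips -x,+x [(6, np.float64(0.0661)), (34, np.float64(0.0656))]
scene C 34 tilt [-0.208 -0.071  0.084] strips -x,+x [(6, np.float64(0.0662)), (31, np.float64(0.0655))]
scene D 33 tilt [-0.265  0.024  0.084] strips -x,+x [(7, np.float64(0.0659)), (35, np.float64(0.0658))]
```

The plate strips on both sides of each bar are at equal height (66.3 and 66.4 mm for A), so all the locks are flat. Next is the store press.

```bash
python3 - <<'E'
from meas import *
lin(HOLE,.113,.12); bot.grasp(); st(); lin(HOLE,.135,.05); lin(HOLE,.25,.12)
P=sp(-.1255,-.045)
at(P,.25,-7.3); lin(P,.165,.1); bot.pause(.3); s=st()
f=bot.grab_frame('scene');w=cloud(f)
for lo in (.08,.09):
    m=sel(w,lo,lo+.01,P,.03); print(m.sum(),np.median(w[m],0).round(4))
c=proj(f,[P[0],P[1],.08]).astype(int);crop(f,'b7',c[0]-50,c[0]+50,c[1]-50,c[1]+50,5)
print(P);dish(f)
E
```

```text
t 72.8 gp [ 0.6197 -0.2645  0.1132] F [ 0.5 -0.3  0.6] w 0.0154
t 76.9 gp [ 0.4776 -0.0351  0.1654] F [ 0.4  0.4 -0.4] w 0.0151
8 [ 0.4769 -0.0338  0.0826]
6 [ 0.4793 -0.0336  0.0949]
[ 0.47745044 -0.0350189 ]
rim [0.5917 0.0342] 10.026 [0.1204 0.1143]
  bar dishxy [-37.5 -28.1] ang -90.6 [0.025  0.0098] z 0.0842
  bar dishxy [-36.5  31.9] ang -94.5 [0.0243 0.0104] z 0.0846
  bar dishxy [ 38.8 -28.2] ang -92.7 [0.0251 0.0088] z 0.0845
  bar dishxy [46.5 32.2] ang -94.9 [0.024  0.0087] z 0.0843
```

View pics/b7.png

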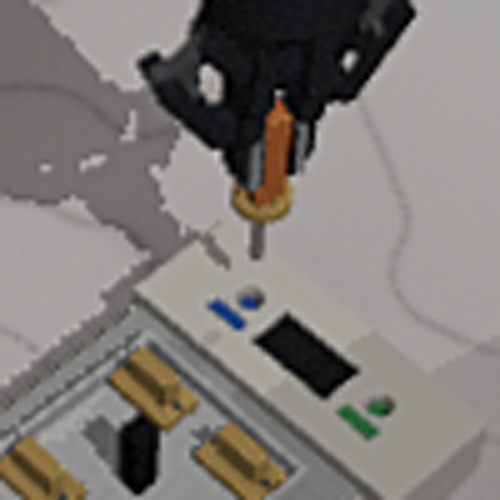

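```bash
python3 - <<'E'
from meas import *
press(sp(-.1255,-.045)+[.0008,.0004],'store')
f=bot.grab_frame('scene');dish(f)
hang(); st()
at((.5,-.4),.35,-7.3); bot.pause(.5)
for n in('top','scene'):
    f=bot.grab_frame(n);print(n,stylus(f));dish(f);cv2.imwrite(f'pics/e8{n}.png',cv2.resize(f['color'],(800,600))[:,:,::-1])
E
```

```text
store cmd 0.1290 z 0.1290 dF [ 0.4 -0.   0.9]
store cmd 0.1280 z 0.1280 dF [-0.9 -0.1 -0. ]
store cmd 0.1270 z 0.1270 dF [-1.2  0.2  0.6]
store cmd 0.1260 z 0.1260 dF [-0.2 -0.6 -0.6]
store cmd 0.1250 z 0.1251 dF [0.  0.7 0.6]
store cmd 0.1240 z 0.1241 dF [-0.3  0.7  0.8]
store cmd 0.1230 z 0.1231 dF [-0.4  0.3  1.5]
store cmd 0.1220 z 0.1221 dF [ 0.3 -0.3  3. ]
store cmd 0.1210 z 0.1211 dF [-0.1  0.9  3.1]
store cmd 0.1200 z 0.1201 dF [-0.3 -0.6  5.1]
store cmd 0.1190 z 0.1197 dF [-1.6  0.3 10.2]
t 82.9 gp [ 0.4779 -0.0348  0.1649] F [ 0.2  0.4 -0.4] w 0.0152
rim [0.5921 0.035 ] 9.5942 [0.1211 0.1123]
  bar dishxy [-37.  -27.5] ang -93.3 [0.0243 0.0105] z 0.0851
  bar dishxy [-36.2  30.5] ang -100.5 [0.0214 0.0091] z 0.0853
  bar dishxy [ 39.2 -27.2] ang -94.1 [0.0245 0.0091] z 0.0849
  bar dishxy [46.6 31.8] ang -94.0 [0.0245 0.0086] z 0.0843
t 86.7 gp [ 0.6198 -0.2645  0.1149] F [ 0.3  0.3 -0.2] w 0.0154
t 88.4 gp [ 0.6188 -0.2645  0.2488] F [ 0.  -0.6  0.6] w 0.0850
top ([array([ 0.6172, -0.2654]), np.float64(81.6109), array([0.0167, 0.0148])], array([ 0.6173, -0.2621,  0.1345]))
rim [0.592  0.0341] 9.9763 [0.1184 0.11  ]
  bar dishxy [ 36.9 -29.6] ang -90.7 [0.0252 0.009 ] z 0.0851
  bar dishxy [45.6 30.8] ang -90.1 [0.0246 0.0101] z 0.0854
  bar dishxy [-38.2 -29.7] ang -90.3 [0.0255 0.0094] z 0.0850
  bar dishxy [-38.1  30.1] ang -88.5 [0.0255 0.0098] z 0.0856
scene ([array([ 0.619 , -0.2636]), np.float64(73.2596), array([0.0159, 0.0151])], array([ 0.6197, -0.2591,  0.1321]))
rim [0.5921 0.035 ] 9.7706 [0.1202 0.1122]
  bar dishxy [-37.6 -30.2] ang -93.0 [0.0215 0.01  ] z 0.0841
  bar dishxy [-36.3  31.8] ang -86.3 [0.0236 0.0099] z 0.0847
  bar dishxy [ 38.1 -28.7] ang -92.6 [0.0233 0.0075] z 0.0844
  bar dishxy [47. 32.] ang -93.1 [0.0243 0.0095] z 0.0843
```

View pics/e8scene.png

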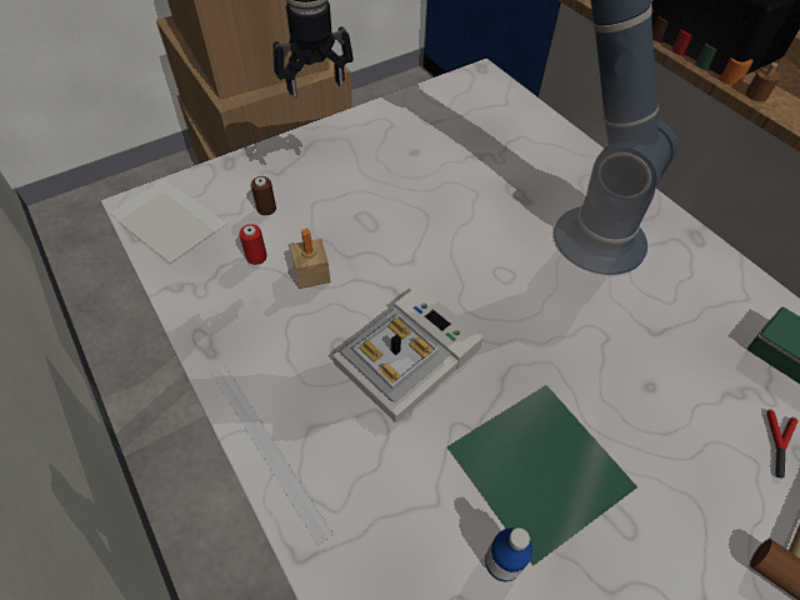

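The final view shows all four locks in the dish at about (396,345). The stylus hangs upright in the stand at (308,243), the bystanders are untouched, and the arm is clear. I'm handing in.

```bash
python3 -c "
from plant import bot
print(bot.hand_in())"
```

```text
the job is handed in; nothing more can be done
None
```

The job is done and handed in at about 90 s on the robot's clock. The hand-in reports no verdict, so these results come from my own last checks.

- **Sequence:** I set the empty dish on the pan and pressed tare with the stylus. I hung the stylus back up, laid all four locks in the dish, pressed store and hung the stylus up again.
- **Buttons:** both presses showed the spring force building to about 4–5 N, then a hard stop after about 5 mm. Peak force was about 9 N on tare and 10 N on store.
- **Dish and stylus:** in the last pictures the dish is about 1–1.5 mm from the pan centre. The stylus is about 1–2 mm from the hole centre and stands upright at the right height.
- **Locks:** all four are in the dish, key bar up and separate. The base plates were level to within about 0.7 mm before the store press.
- **Bystanders:** in the last picture the glue bottle and spools look untouched, and the arm is clear of everything.

**What went wrong or disagreed:**
- The opening jaw pushed the first lock about 8 mm against the dish wall while I was placing a neighbour. It still measured flat and inside the dish.
- Tilt estimates from the narrow key bars were too noisy to use, with some reading above 0.15 rad, so I relied on the base-plate heights instead.

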